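# Unfold the crank of a lens clamp and wind it snug

### The job

Swing the orange handle of the lens clamp's crank up from its folded position until it stands fully upright against its stop, and only then wind the crank clockwise (seen from above) until the moving jaw has pressed the lens barrel firmly into the V-block. Stop as soon as you feel it take hold, because too much pressure crushes the barrel, then let go, leaving the handle upright. Work by the handle alone: do not touch the jaw or the barrel, and leave the things lying around where they are.

Things in the scene. Friction and masses are not known exactly. Their poses are not given: they have to be found in the camera images.
- clamp: lens clamp, fixed: grey bed plate 255 x 92 x 12 mm (local x -46 to 209 mm), blue gearbox 66 x 70 mm about its origin, top 75 mm above the bench. Origin: on the bench top, on the vertical crank axis. Local x runs level from the gearbox along the bed to the V-block, z up, y left of x. The V-block's place along the bed differs each time and is not measured.
- crank_axis (a point): point on the vertical crank axis, 117 mm above the bench: the height of the handle's pivot, which circles it at 42 mm. Axes as the clamp's. Shaft 15 mm thick; at its foot a brass collar 26 mm across, top 80 mm above the bench.
- crank (a joint): crank angle, rad: 0 at the start (jaw open), growing clockwise seen from above, up to 8.5. At 0 the steel arm (12 mm wide, top 104 mm above the bench) points along the clamp's +y. 1 rad moves the jaw 10 mm. A friction brake of about 0.26 Nm resists all turning (6 N at the handle) and holds the crank where left; each 1 N more at the handle, along its path, puts 4.2 N more on the barrel.
- handle (a joint): fold angle of the handle, rad: 0 = folded, lying level over the arm and pointing from its pivot back across the crank axis; pi/2 = upright against its stop, the working position. Its free end rises in a vertical plane through the crank axis. Friction (0.09 Nm) holds it where it is left; it starts at 0 to 0.2.
- handle_pivot (a point): hinge of the folding handle, at the end of the crank arm, 42 mm from the crank axis and 117 mm above the bench; the hinge axis is level and square to the arm.
- grip_middle (a point): point on the axis of the orange grip sleeve, 42 mm from the pivot. The sleeve is a round bar, 18 mm thick, from 12 to 64 mm from the pivot, and spins freely on the handle's rod, so a gripper holding it need not turn with the crank. Folded, its axis is 117 mm above the bench (gearbox top 75 mm) and it is wider than the arm and shaft beneath it, so fingers can straddle it.
- clamp_jaw: moving jaw: aluminium plate 90 mm wide, top 50 mm above the bench, with a black rubber pad whose face is 54 mm ahead of this origin (the clamp's origin when open) along the clamp's x. It travels 50 to 64 mm, pushes the barrel over the bed (under 3 N) and seats it in the V-block; then the force climbs by 10 to 15 N per mm. 12 to 18 N is right, under 7 loose, over 25 N crushes the barrel.
- lens_barrel: black ribbed lens barrel with a pale foot ring, upright on the bed, about 68 mm in diameter and 62 mm high, 0.13 to 0.25 kg. Origin: centre of its underside, 12 mm above the bench. It stands loose, 1 to 18 mm short of the aluminium V-block at the far end of the bed.
- film_can: bystander: white film canister with a green lid, 34 mm across, 51 mm high; origin under its centre
- kapton_roll: bystander: amber tape roll, 52 mm across, 10 mm high; origin under its centre
- yellow_cup: bystander: small yellow cup, 41 mm across, 30 mm high; origin under its centre
Mind the look-alikes: they are no part of the job. Several things have the shape of the lens_barrel; the one meant has the colours described above.

How it is judged:
By the outcome, as a careful person would: the job done as asked, in the order asked, and still so for the second after the job is handed in, with the robot touching nothing.
It also fails if it takes over 72 s, if anything falls off the work surface, if the arm or the gripper's body presses on something with over 40 N, if the wrist force passes 120 N, or if a joint passes its speed limit or range.

### The arm

A 6-joint arm with a two-finger parallel gripper is mounted at the origin on a cart in front of the work surface, level with it; the furniture and walls round the work are solid. World frame = base frame: x ahead of the robot, y to its left, z up, the work surface at z = 0. Lengths are in m, angles in rad, forces in N, time in s.
With the tool pointing down it reaches from about 0.325 to 0.775 m from the base axis. Payload 5.5 kg.
Tool frame: the origin (TCP) lies between the finger pads; the fingertips stand 8 mm ahead of it and the grasp point (between the pads) lies 11 mm behind it (tcp_to_tips is the distance from the TCP to the fingertips, in m); z points along the fingers, y is the line along which they close (so a half turn about z gives the same grasp; the last joint's range is limited). The gripper opens to 88 mm and grips with 3 to 60 N. Pads are 20 mm wide; open, the fingers measure 115 mm over their backs; the gripper's body (75 mm by 178 mm) begins 61 mm behind the grasp point.
Start: joints at [1.275, 0.091, 1.231, -0, 1.82, -0.057], TCP at [0.142, 0.583, 0.231] pointing down, gripper open.
Joint ranges: [-2.87, 2.87], [-0.86, 2.18], [0.17, 2.46], [-1.51, 4.65], [0.06, 2.69], [-2.65, 2.65]. Speed limits (rad/s): [2.57, 2.57, 3.01, 3.14, 3.14, 3.14].

### API

Orientations are given as a unit quaternion [w, x, y, z].
In Python, from bench import * gives the robot as it stands. Calls block until the motion is done:
- move_to(position, orientation): joint-space move of the TCP to a pose.
- move_l(position, speed=0.15, orientation=None): straight line of the TCP; orientation=None keeps the orientation; speed is the mean speed in m/s.
- movej(angles): joint-space move.
- gripper_open() and close(): open the fingers fully, or close them until they stop; the grip force is fixed at half the most.
- hold(seconds).
- inverse_kinematics(position, orientation): joint angles nearest the present ones, or None.
- state(): the state.
- get_image(name): name is "side" or "top"; returns a dict with "frame" (420x560x3 uint8, blue, green, red), "depth" (420x560 float32, m along the optical axis (not along the pixel's ray), 0 where there is no reading), "camera_matrix" (3x3 intrinsics, pixels), "k1" (the pictures are not rectified: a ray, as slopes to the right and down, at radius r is drawn at 1 + k1 r^2 times it, then the intrinsics apply), "view" (4x4, takes a point from world to camera coordinates). Camera axes: x right, y up, looking along -z (the intrinsics and any distortion apply to the point x, -y, -z); pixel columns grow to the right and rows downward; lengths in m; the calibration is good to about 2 mm. A picture is of the moment at which its call begins.
A pose or a line that the arm cannot do raises IKError and nothing moves.
- job_done(): hands the job in; it is judged then, once.
The state is a dict: "time": time; "joint_pos": joint angles; "dq": joint speeds; "joint_torque": joint torques, N m; "ee_pos": TCP position; "ee_rot": TCP orientation; "ft_force": force on the tool from outside, world axes, zero at the start; "moment": the same for the moment, N m; "finger_gap": finger opening in m; "finger_force": force on a finger pad.
Only numpy, scipy, OpenCV 4.12 (cv2) and the standard library are available. Lean on these libraries where they do the work, as an engineer would, in place of code of your own. Each camera call takes 0.05 s, during which the arm holds its last target. There are 200 camera calls.

## Working session

There is one attempt and no reset: what is moved stays moved. The work goes in short steps, each a Python script; the robot and the scene stay as the last script left them, time stands still between calls to the robot, and variables do not carry over. Pictures are saved under pics/ and viewed, at most 10 in all, crops included, and the job is handed in when it is done.

```bash
ls; mkdir -p pics
cat > h.py <<'E'
from bench import *
import numpy as np, cv2
def points(im):
    """world xyz per pixel from depth"""
    K=np.array(im["camera_matrix"]);V=np.array(im["view"]);d=im["depth"]
    v,u=np.mgrid[:d.shape[0],:d.shape[1]]
    a=(u-K[0,2])/K[0,0];b=(v-K[1,2])/K[1,1]
    x,y=a.copy(),b.copy()
    for _ in range(8):
        s=1+im["k1"]*(x*x+y*y);x,y=a/s,b/s
    P=np.stack([x*d,-y*d,-d,np.ones_like(d)],-1)
    return (P@np.linalg.inv(V).T)[...,:3]
E
python3 - <<'E'
from h import *
for n in("top","side"):
    im=get_image(n);cv2.imwrite(f"pics/{n}0.png",im["frame"]);np.savez(f"{n}0.npz",P=points(im),f=im["frame"],d=im["depth"])
    print(n,np.linalg.inv(im["view"]).round(3).tolist(),im["k1"])
print(state())
E
```

```text
pics
top [[0.0, 0.983, -0.181, 0.355], [-1.0, -0.003, -0.018, -0.133], [-0.019, 0.181, 0.983, 0.925], [0.0, 0.0, 0.0, 1.0]] -0.06455091001042083
side [[-0.979, 0.119, -0.164, 0.351], [-0.202, -0.52, 0.83, 0.582], [0.014, 0.846, 0.533, 0.56], [0.0, 0.0, 0.0, 1.0]] -0.042556702466841664
{'time': 0.1, 'joint_pos': array([ 1.27529276e+00,  9.17794401e-02,  1.23172316e+00,  3.77858056e-05,
        1.81980936e+00, -5.66976842e-02]), 'dq': array([ 0.00092955,  0.00122697, -0.00271288,  0.00038628,  0.00070571,
       -0.00108898]), 'joint_torque': array([ 2.16330067e-03, -4.47856343e+01, -4.07572639e+01,  7.00274203e-02,
        2.84150062e-02, -1.07583774e-04]), 'ee_pos': array([0.14184263, 0.58274192, 0.22964631]), 'ee_rot': array([-1.68634914e-04,  1.19114768e-01,  9.92880120e-01, -8.43148209e-04]), 'ft_force': array([-0.18659398, -0.81693343, -0.89514779]), 'moment': array([ 0.0602426 ,  0.02962048, -0.03849783]), 'finger_force': 0.0, 'finger_gap': 0.08739899921485883}
```

View pics/top0.png

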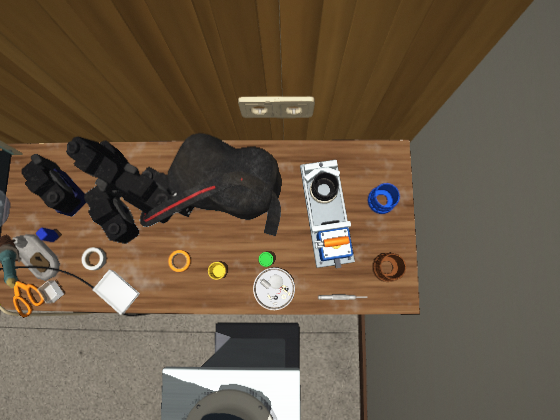

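View pics/side0.png

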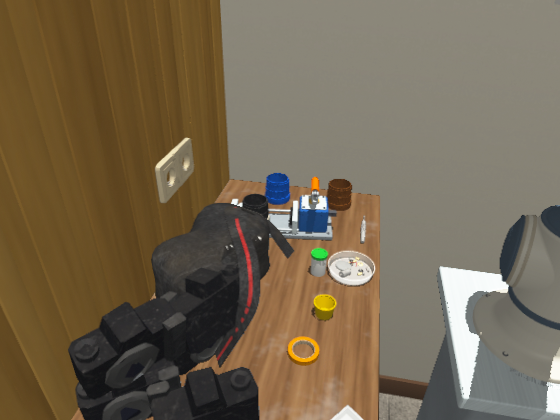

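Top view: the clamp is at right with the gearbox at (335,243), the orange handle at (336,241) and the barrel at (324,187). The bed runs up the picture, slightly to the left. In the side view the handle is at (315,186), pointing towards the far side.

Run:
```python
from h import *
z=np.load("top0.npz");P,f=z["P"],z["f"]
hsv=cv2.cvtColor(f,cv2.COLOR_BGR2HSV)
win=np.zeros(f.shape[:2],bool);win[150:280,295:365]=1
h,s,v=[hsv[...,i] for i in range(3)]
o=win&(h<20)&(s>180)&(v>150)&(P[...,2]>.09)
q=P[o];print("orange",o.sum(),q.mean(0),q.min(0),q.max(0))
c,_,vt=np.linalg.svd(q[:,:2]-q[:,:2].mean(0),full_matrices=False);print("dir",vt[0],cv2.minAreaRect(q[:,:2].astype(np.float32)))
b=win&(h>100)&(h<125)&(s>120)&(abs(P[...,2]-.075)<.006)
print("box",b.sum(),cv2.minAreaRect(P[b][:,:2].astype(np.float32)),P[b][:,2].mean())
bed=win&(abs(P[...,2]-.012)<.005)&(s<60)
print("bed",bed.sum(),cv2.minAreaRect(P[bed][:,:2].astype(np.float32)))
allb=win&(P[...,2]>.006)
m=cv2.morphologyEx(allb.astype(np.uint8),cv2.MORPH_OPEN,np.ones((3,3)))>0
print("all",cv2.minAreaRect(P[m][:,:2].astype(np.float32)))
k=win&(abs(P[...,2]-.074)<.006)&(v<70);print("barrel",cv2.minEnclosingCircle(P[k][:,:2].astype(np.float32)))
for n in("top","side"):
    f=np.load(n+"0.npz")["f"]; x0,y0,w,hh=((290,150,80,130) if n=="top" else (225,165,160,120))
    c=cv2.resize(f[y0:y0+hh,x0:x0+w],None,fx=4,fy=4,interpolation=cv2.INTER_CUBIC);cv2.imwrite(f"pics/{n}c.png",c)
a=cv2.imread("pics/topc.png");bb=cv2.imread("pics/sidec.png")
can=np.zeros((600,800,3),np.uint8);a=cv2.resize(a,(320,520));bb=cv2.resize(bb,(480,360));can[:520,:320]=a;can[:360,320:]=bb;cv2.imwrite("pics/crops.png",can)
```

```text
orange 175 [ 0.4309878  -0.23384822  0.13050469] [ 0.35527743 -0.25860472  0.11711545] [ 0.44236156 -0.1332034   0.92504101]
dir [ 0.30591202 -0.95205979] ((0.40609049797058105, -0.1903388351202011), (0.029714379459619522, 0.15000933408737183), 30.443803787231445)
box 123 ((0.43304234743118286, -0.23904642462730408), (0.06407885998487473, 0.0682586058974266), 7.314692974090576) 0.07066294654181861
bed 1360 ((0.5135717391967773, -0.2261955738067627), (0.25483238697052, 0.09169876575469971), 8.55826187133789)
all ((0.5011410117149353, -0.19279779493808746), (0.26992470026016235, 0.16263876855373383), 8.84731388092041)
barrel ((0.5666501522064209, -0.21844306588172913), 0.029458027333021164)
```

View pics/crops.png

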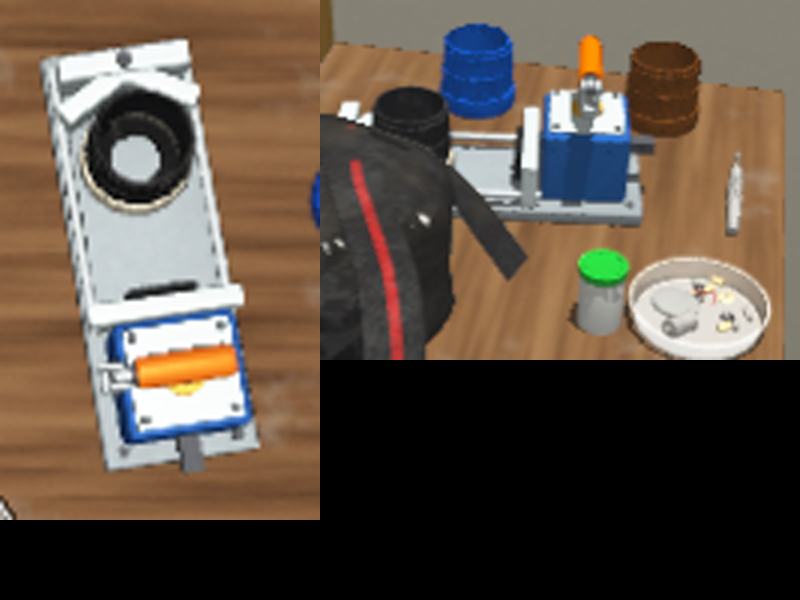

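```bash
cat >> h.py <<'E'
from scipy.spatial.transform import Rotation as R
yaw=np.radians(8.4); O=np.array([.433,-.2385,0])
X=np.array([np.cos(yaw),np.sin(yaw),0]);Y=np.array([-np.sin(yaw),np.cos(yaw),0]);Z=np.array([0,0,1.])
def quat(sgn): # tool down, closing along sgn*X
    y=sgn*X;z=-Z;return np.roll(R.from_matrix(np.c_[np.cross(y,z),y,z]).as_quat(),1)
def tcp(grasp): return np.asarray(grasp)-.011*Z   # grasp point -> TCP, tool down
def cl(p): return np.array([(p-O)@X,(p-O)@Y,(p-O)@Z])
E
python3 - <<'E'
from h import *
for n in("top","side"):
    z=np.load(n+"0.npz");P,f,d=z["P"],z["f"],z["d"]
    hsv=cv2.cvtColor(f,cv2.COLOR_BGR2HSV);h,s,v=[hsv[...,i] for i in range(3)]
    o=(d>0)&(h<20)&(s>180)&(v>120)&(P[...,2]>.09)&(np.linalg.norm(P[...,:2]-O[:2],axis=-1)<.06)
    q=(P[o]-O)@np.c_[X,Y,Z]
    print(n,len(q),q.mean(0),np.percentile(q,[2,50,98],axis=0).round(4).tolist(), "x(y),z(y):",np.polyfit(q[:,1],q[:,0],1),np.polyfit(q[:,1],q[:,2],1))
    if n=="top":
        g=(d>0)&(P[...,1]<.25)&(P[...,0]>.25)&(P[...,0]<.75); print("max z",P[g][:,2].max())
for s in(1,-1): print(s,inverse_kinematics(tcp(O+[0,0,.25]),quat(s)))
E
```

```text
top 174 [-0.00096511  0.00426005  0.12593839] [[-0.0082, -0.0191, 0.1207], [-0.0013, 0.0039, 0.1262], [0.0069, 0.0288, 0.1298]] x(y),z(y): [-0.0042678  -0.00094693] [-0.06250228  0.12620465]
max z 0.5363453041417892
side 91 [0.00192537 0.00782647 0.12428556] [[-0.0059, -0.0186, 0.1194], [0.0015, 0.0077, 0.1247], [0.0101, 0.0299, 0.1282]] x(y),z(y): [0.05527297 0.00149278] [-0.08027911  0.12491387]
1 [-5.72296612e-01 -1.91093679e-01  1.48879388e+00 -4.44089210e-16
  1.84389245e+00 -7.18904269e-01]
-1 [-5.72296612e-01 -1.91093679e-01  1.48879388e+00 -4.44089210e-16
  1.84389245e+00  2.42268838e+00]
```

```bash
cat >> h.py <<'E'
piv=O+.042*Y+.117*Z
def gp(phi,r=.044): return piv+r*(-np.cos(phi)*Y+np.sin(phi)*Z)
E
python3 - <<'E'
from h import *
s=state();p=s["ee_pos"].copy();p[2]=.38
move_l(p,.25)
move_to(tcp(gp(.07)+.2*Z),quat(1))
move_l(tcp(gp(.07)+.04*Z),.15);hold(.3)
s=state();print(s["time"],s["ft_force"],cl(s["ee_pos"]))
im=get_image("top");a=im["frame"][180:290,270:400]
b=get_image("side")["frame"][130:250,230:380]
can=np.zeros((480,800,3),np.uint8);a=cv2.resize(a,(390,330));b=cv2.resize(b,(400,320));can[:330,:390]=a;can[:320,400:]=b;cv2.imwrite("pics/a1.png",can)
E
```

```text
5.4333 [ 0.85821235 -0.46462254  1.00609408] [ 0.00016083 -0.00204606  0.14959461]
```

View pics/a1.png

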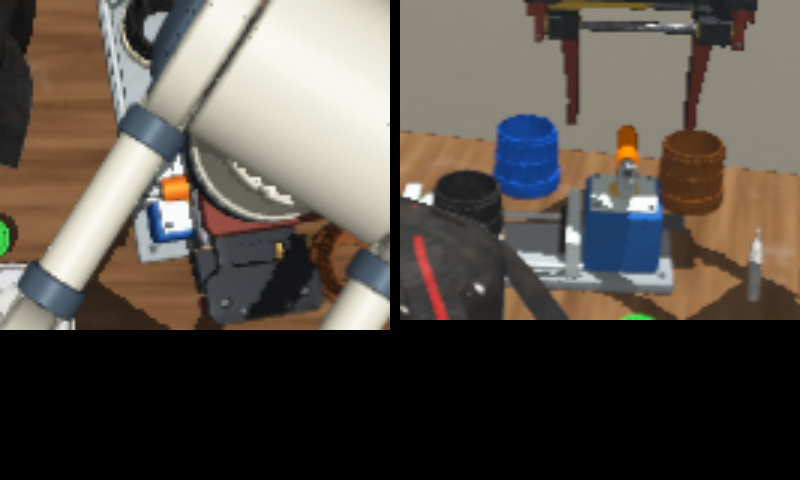

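The fingers straddle the orange handle: in the side crop the tips are at 572 and 690 and the handle is at 627. I'll descend, grip and swing.

Run:
```python
from h import *
move_l(tcp(gp(.07)),.06)
s=state();print("down",s["ft_force"].round(2)); f0=s["ft_force"]
close();s=state();print("closed",s["finger_gap"],s["finger_force"],(s["ft_force"]-f0)@np.c_[X,Y,Z],s["time"])
for phi in np.linspace(.07,np.pi/2+.03,16)[1:]:
    move_l(tcp(gp(phi)),.04);s=state()
    print(round(phi,2),((s["ft_force"]-f0)@np.c_[X,Y,Z]).round(1),round(s["finger_gap"],4),(cl(s["ee_pos"])-cl(tcp(gp(phi)))).round(4))
    if np.linalg.norm(s["ft_force"]-f0)>25: print("stop");break
print(s["time"])
b=get_image("side")["frame"][130:250,230:380];cv2.imwrite("pics/a2.png",cv2.resize(b,(600,480)))
```

```text
down [ 0.23 -0.07 -0.69]
closed 0.017720532087025717 29.972515404224396 [ 6.17592355 -1.03809757 -0.15290945] 7.4417
0.17 [ 7.1 -0.3 -2.4] 0.0173 [ 0.0016  0.0002 -0.0001]
0.27 [ 7.4  0.6 -3. ] 0.0173 [ 0.0016  0.0004 -0.0003]
0.38 [ 6.7  0.9 -3.7] 0.0174 [ 0.0016  0.0006 -0.0005]
0.48 [ 7.5  2.2 -4.3] 0.0176 [ 0.0016  0.0006 -0.0006]
0.58 [ 7.2  1.  -4.2] 0.017 [ 0.0016  0.0005 -0.0007]
0.68 [ 7.8  0.4 -4.6] 0.0172 [ 0.0016  0.0004 -0.0007]
0.78 [ 7.2 -0.4 -5.3] 0.0172 [ 0.0016  0.0002 -0.0008]
0.89 [ 9.  -1.3 -5.9] 0.0175 [ 0.0016 -0.0001 -0.0008]
0.99 [ 8.3 -2.6 -5.8] 0.0174 [ 0.0016 -0.0003 -0.0006]
1.09 [ 7.6 -2.9 -4.4] 0.0172 [ 0.0016 -0.0005 -0.0004]
1.19 [ 7.1 -3.8 -3.2] 0.0173 [ 0.0016 -0.0008 -0.0001]
1.29 [ 6.2 -3.9 -2.1] 0.0171 [ 0.0016 -0.0009  0.0003]
1.4 [ 5.5 -4.6 -1.1] 0.0168 [ 0.0016 -0.0012  0.0008]
1.5 [ 6.4 -4.9  0.9] 0.0165 [ 0.0016 -0.0016  0.0013]
1.6 [ 4.7 -4.3  2.3] 0.0155 [ 0.0017 -0.0016  0.0017]
11.3167
```

View pics/a2.png

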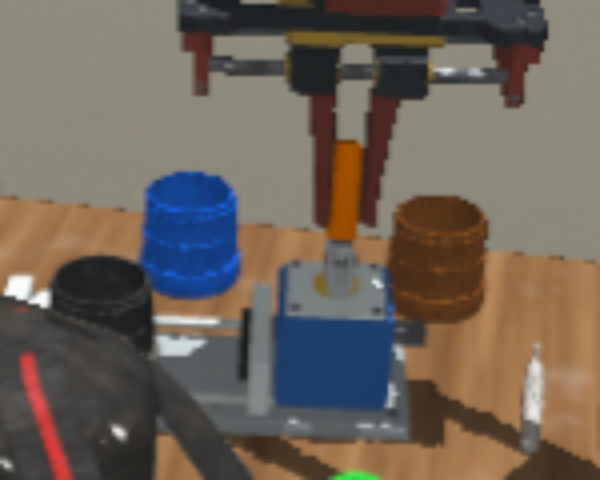

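The handle stands nearly upright in the fingers at (345,190). I'll push it further against the stop and watch for a steep rise in force.

Run:
```python
from h import *
f0=np.array([.23,-.07,-.69]);B=np.c_[X,Y,Z]
base=gp(np.pi/2+.03)+.0016*X
for dy in (0,.001,.002,.003,.004,.005,.006):
    move_l(tcp(base+dy*Y),.02);hold(.1);s=state()
    f=(s["ft_force"]-f0)@B
    print(dy,f.round(1),(cl(s["ee_pos"])).round(4),round(s["finger_gap"],4))
    if f[1]<-14: break
print(s["time"])
gripper_open();hold(.3);s=state();print((s["ft_force"]@B).round(2),cl(s["ee_pos"]).round(4),s["time"])
im=get_image("side");np.savez("s2.npz",P=points(im),f=im["frame"],d=im["depth"])
P,f,d=points(im),im["frame"],im["depth"]
hsv=cv2.cvtColor(f,cv2.COLOR_BGR2HSV);h,sa,v=[hsv[...,i] for i in range(3)]
o=(d>0)&(h<20)&(sa>180)&(v>120)&(P[...,2]>.09)&(np.linalg.norm(P[...,:2]-O[:2],axis=-1)<.09)
q=(P[o]-O)@B;print(len(q),np.median(q,0),"x(z),y(z)",np.polyfit(q[:,2],q[:,0],1),np.polyfit(q[:,2],q[:,1],1))
```

```text
0 [-1.  -4.9  5.6] [0.0021 0.0417 0.1516] 0.0158
0.001 [ 0.1 -7.5  4.8] [0.002  0.042  0.1516] 0.0157
0.002 [ 0.4 -9.9  5.2] [0.002  0.0425 0.1517] 0.0155
0.003 [  0.3 -10.9   4.6] [0.002  0.0432 0.1518] 0.0158
0.004 [-1.  -2.9  7.7] [0.002  0.0463 0.1519] 0.0126
0.005 [ 0.2 -5.3  7.6] [0.002  0.0466 0.1519] 0.0125
0.006 [-0.7 -7.2  6.4] [0.0021 0.0473 0.152 ] 0.0124
13.8167
[ 0.69  0.26 -0.28] [0.0016 0.0493 0.15  ] 15.3333
170 [0.00220873 0.03713509 0.15403683] x(z),y(z) [-0.00407633  0.00262073] [-0.27391069  0.07961722]
```

Run:
```python
from h import *
z=np.load("s2.npz");P,f,d=z["P"],z["f"],z["d"];B=np.c_[X,Y,Z]
hsv=cv2.cvtColor(f,cv2.COLOR_BGR2HSV);h,sa,v=[hsv[...,i] for i in range(3)]
o=(d>0)&(h<20)&(sa>180)&(v>120)&(P[...,2]>.09)&(np.linalg.norm(P[...,:2]-O[:2],axis=-1)<.09)
q=(P[o]-O)@B
for a in np.arange(.12,.19,.006):
    m=q[(q[:,2]>=a)&(q[:,2]<a+.006)]
    if len(m): print(round(a,3),len(m),m[:,0].mean().round(4),m[:,1].mean().round(4),m[:,1].min().round(4),m[:,1].max().round(4))
cv2.imwrite("pics/a3.png",cv2.resize(f[130:250,230:380],(600,480)))
```

```text
0.126 6 0.0022 0.0436 0.04 0.0449
0.132 21 0.0029 0.0433 0.0398 0.0465
0.138 24 0.0014 0.0405 0.0353 0.0446
0.144 21 0.0021 0.0393 0.0351 0.0427
0.15 21 0.0014 0.0378 0.0339 0.0419
0.156 16 0.0021 0.0361 0.0307 0.0399
0.162 22 0.0022 0.0345 0.0292 0.0393
0.168 21 0.0022 0.0329 0.0272 0.0364
0.174 18 0.0017 0.031 0.0266 0.0364
```

View pics/a3.png

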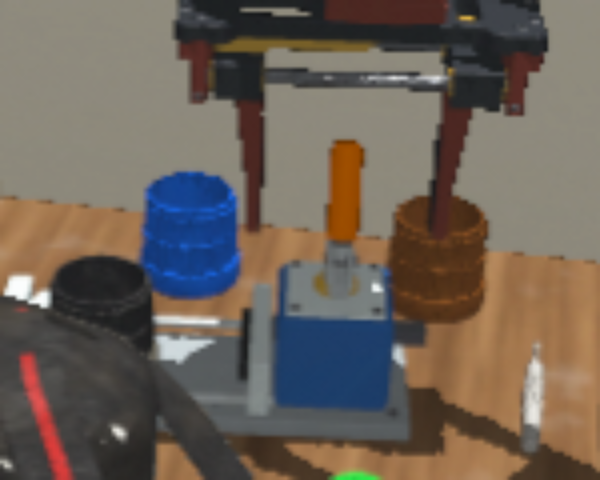

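The handle at (345,190) isn't upright. Its surface slopes from y 43 to 31 mm, so it is about 0.27 rad short, and the pads slipped over it. I'll push it the rest of the way radially from the inside with closed fingers until the stop is felt.

```bash
cat >> h.py <<'E'
O=O+.0019*X; piv=O+.042*Y+.117*Z
B=np.c_[X,Y,Z]
def W(x,y,z): return O+B@[x,y,z]
def lean(name):
    im=get_image(name);P,f,d=points(im),im["frame"],im["depth"]
    hsv=cv2.cvtColor(f,cv2.COLOR_BGR2HSV);h,sa,v=[hsv[...,i] for i in range(3)]
    o=(d>0)&(h<20)&(sa>180)&(v>120)&(P[...,2]>.125)&(P[...,2]<.176)&(np.linalg.norm(P[...,:2]-O[:2],axis=-1)<.09)
    q=(P[o]-O)@B;print(name,len(q),"x(z),y(z)",np.polyfit(q[:,2]-.159,q[:,0],1),np.polyfit(q[:,2]-.159,q[:,1],1));return f
E
python3 - <<'E'
from h import *
p=cl(state()["ee_pos"])
move_l(W(p[0],p[1],.215),.15); move_l(W(0,-.012,.215),.15); close()
move_l(W(0,-.012,.168),.08);hold(.2);f0=state()["ft_force"]
for y in np.r_[np.arange(-.008,.012,.004),np.arange(.012,.034,.0015)]:
    move_l(W(0,y,.168),.03);hold(.05);s=state();f=(s["ft_force"]-f0)@B
    print(round(y,4),f.round(1),cl(s["ee_pos"]).round(4))
    if f[1]<-9: break
print(s["time"]);f=lean("side");cv2.imwrite("pics/a4.png",cv2.resize(f[130:250,230:380],(600,480)))
E
```

```text
-0.008 [ 0.4 -0.7 -0.4] [ 1.000e-04 -7.900e-03  1.681e-01]
-0.004 [ 0.   0.1 -0.1] [ 0.     -0.0039  0.168 ]
0.0 [ 0.1 -0.7  0. ] [0.00e+00 1.00e-04 1.68e-01]
0.004 [ 0.6 -1.1  0.3] [0.     0.0041 0.168 ]
0.008 [ 0.5 -1.5  1.2] [1.000e-04 7.900e-03 1.682e-01]
0.012 [ 0.1 -0.9  1.5] [0.     0.0122 0.168 ]
0.0135 [ 0.5 -1.4  1.3] [-0.      0.0136  0.1679]
0.015 [-0.1 -1.3  1.1] [-0.     0.015  0.168]
0.0165 [-0.  -1.5  0.8] [-0.      0.0166  0.168 ]
0.018 [ 0.9 -2.2  0.9] [-0.      0.0181  0.168 ]
0.0195 [ 0.1 -0.7  0.4] [0.     0.0196 0.1679]
0.021 [-0.  -2.1  0.9] [0.     0.0211 0.168 ]
0.0225 [ 1.3 -4.3 -0.5] [-0.      0.0222  0.168 ]
0.024 [ 0.6 -7.3 -0.7] [-0.      0.0228  0.1681]
0.0255 [  1.  -11.6  -1.1] [-1.000e-04  2.330e-02  1.682e-01]
23.5
side 150 x(z),y(z) [ 1.62970204e-02 -2.61294437e-05] [0.01921922 0.04882353]
```

The stop was felt at y 22.5 mm, where the force rose from 2 to 11.6 N. The handle's measured slope is now about 0, so it is upright. I'll regrip and wind the free part.

```bash
cat >> h.py <<'E'
import json
def rd(th): return np.sin(th)*X+np.cos(th)*Y
def tg(th): return np.cos(th)*X-np.sin(th)*Y
def wind(th0,th1,n,r,f0,speed,stop=None,log=None):
    L=log if log is not None else []
    for th in np.linspace(th0,th1,n+1)[1:]:
        move_l(tcp(O+r*rd(th)+.159*Z),speed)
        F=[]
        for _ in range(3): hold(.02);F.append(state()["ft_force"])
        s=state();f=np.mean(F,0)-f0;c=cl(s["ee_pos"]);act=np.arctan2(c[0],c[1])%(2*np.pi)
        fr,ft=f@rd(th),-f@tg(th)
        L.append([round(float(v),4) for v in (th,act,np.hypot(c[0],c[1]),r,fr,ft,f[2],s["time"])])
        r=float(np.clip(r+1e-4*(fr+2),.040,.046))
        if stop is not None and ft>stop: break
        if np.linalg.norm(f)>28: print("big force");break
    json.dump(dict(th=float(th),r=r,f0=list(f0)),open("st.json","w"));return L
E
python3 - <<'E'
from h import *
move_l(W(0,.012,.168),.1);move_l(W(0,.012,.215),.15);gripper_open()
move_l(W(0,.042,.215),.1);move_l(tcp(W(0,.042,.159)),.1);hold(.2);f0=state()["ft_force"]
close();s=state();print(s["time"],s["finger_gap"],((s["ft_force"]-f0)@B).round(1))
L=wind(0,4.6,36,.0422,f0,.07)
for l in L: print(*[round(v,3) for v in l])
lean("side")
E
```

```text
28.2167 0.017422870962648187 [1.1 0.  0. ]
0.128 0.114 0.042 0.042 -0.673 4.933 1.987 28.517
0.256 0.249 0.042 0.042 -1.723 3.97 2.051 28.817
0.383 0.38 0.042 0.042 -2.236 3.008 1.48 29.117
0.511 0.509 0.042 0.042 -3.046 3.303 1.644 29.417
0.639 0.636 0.042 0.042 -3.255 3.151 2.274 29.717
0.767 0.763 0.042 0.042 -2.509 3.699 1.923 30.017
0.894 0.889 0.042 0.042 -3.23 3.384 2.394 30.317
1.022 1.016 0.042 0.042 -2.143 3.555 1.753 30.617
1.15 1.144 0.042 0.042 -1.919 3.861 2.453 30.917
1.278 1.272 0.042 0.042 -1.706 3.417 1.945 31.217
1.406 1.4 0.042 0.042 -1.382 3.768 2.367 31.517
1.533 1.528 0.042 0.042 -2.097 3.813 2.65 31.817
1.661 1.656 0.042 0.042 -1.486 3.49 1.752 32.117
1.789 1.784 0.042 0.042 -1.382 4.179 1.709 32.417
1.917 1.912 0.042 0.042 -1.11 3.217 1.225 32.717
2.044 2.04 0.042 0.042 -2.718 3.604 1.814 33.017
2.172 2.167 0.042 0.042 -2.245 3.845 1.38 33.317
2.3 2.293 0.042 0.042 -2.062 4.027 1.414 33.617
2.428 2.421 0.042 0.042 -2.396 3.442 0.733 33.917
2.556 2.547 0.042 0.042 -2.214 4.103 1.399 34.217
2.683 2.674 0.042 0.042 -2.521 4.105 0.04 34.517
2.811 2.802 0.042 0.042 -2.648 4.554 0.323 34.817
2.939 2.929 0.042 0.042 -2.049 4.294 -0.187 35.117
3.067 3.058 0.042 0.042 -1.992 4.467 -0.503 35.417
3.194 3.187 0.042 0.042 -2.433 4.666 -0.44 35.717
3.322 3.315 0.042 0.042 -2.639 4.034 -0.966 36.017
3.45 3.443 0.042 0.042 -2.194 4.128 -1.496 36.317
3.578 3.571 0.042 0.042 -2.627 4.12 -1.339 36.617
3.706 3.7 0.042 0.042 -2.322 4.575 -2.044 36.917
3.833 3.828 0.042 0.042 -1.843 4.548 -1.876 37.217
3.961 3.956 0.042 0.042 -2.011 3.961 -1.576 37.517
4.089 4.084 0.042 0.042 -2.162 4.004 -1.465 37.817
4.217 4.212 0.042 0.042 -2.058 4.455 -1.606 38.117
4.344 4.34 0.042 0.042 -2.02 4.173 -1.509 38.417
4.472 4.467 0.042 0.042 -2.057 4.12 -1.538 38.717
4.6 4.595 0.042 0.042 -2.492 4.402 -2.345 39.017
side 140 x(z),y(z) [ 0.01028296 -0.04133271] [-0.00185596  0.00114593]
```

Run:
```python
from h import *
st=json.load(open("st.json"));f0=np.array(st["f0"])
L=wind(st["th"],4.9,3,st["r"],f0,.07)
st=json.load(open("st.json"))
wind(st["th"],6.52,54,st["r"],f0,.03,7.3,L)
for l in L: print(*[round(l[i],3) for i in (0,1,4,5,6,7)])
```

```text
4.7 4.693 -2.155 5.241 -1.63 39.367
4.8 4.792 -2.502 5.548 -1.881 39.667
4.9 4.89 -2.235 4.87 -1.823 39.967
4.93 4.914 -2.31 6.534 -2.058 40.267
4.96 4.941 -2.437 6.551 -1.66 40.567
4.99 4.97 -2.098 5.962 -1.417 40.867
5.02 4.999 -1.922 6.431 -1.772 41.167
5.05 5.029 -2.621 5.929 -1.681 41.467
5.08 5.058 -2.382 6.279 -1.484 41.767
5.11 5.085 -2.33 5.891 -1.317 42.067
5.14 5.111 -2.254 6.705 -1.605 42.367
5.17 5.136 -1.986 7.474 -1.05 42.667
```

Run:
```python
from h import *
st=json.load(open("st.json"));f0=np.array(st["f0"])
L=wind(st["th"],st["th"]+.14,7,st["r"],f0,.03,8.9)
for l in L: print(*[round(l[i],3) for i in (0,1,4,5,6,7)])
```

```text
5.19 5.151 -2.273 8.04 -1.822 42.967
5.21 5.168 -2.222 8.389 -1.701 43.267
5.23 5.183 -2.09 9.115 -1.696 43.567
```

The measured slope of 30 N/rad at the handle is about 12.6 N/mm on the barrel, as expected. The barrel is at about 12 N now, so one more small nudge takes it to about 15 N, then I let go.

Run:
```python
from h import *
st=json.load(open("st.json"));f0=np.array(st["f0"])
L=wind(st["th"],st["th"]+.026,1,st["r"],f0,.03)
for l in L: print(*[round(l[i],3) for i in (0,1,4,5,6,7)])
# unload the arm before opening: target the actual position
p=state()["ee_pos"];move_l(p-.0012*tg(L[-1][1]),.02);s=state();print(((s["ft_force"]-f0)@tg(L[-1][1])),cl(s["ee_pos"])[:2])
gripper_open();hold(.2)
p=state()["ee_pos"].copy();p[2]=.27;move_l(p,.12);hold(.3)
f=lean("side");cv2.imwrite("pics/a5.png",cv2.resize(f[130:250,230:380],(600,480)));s=state();print(s["time"],s["ft_force"])
```

```text
5.256 5.206 -1.878 9.809 -0.891 43.867
-0.10305935116119226 [-0.03737212  0.01909316]
side 140 x(z),y(z) [ 0.00719464 -0.03718821] [-0.0085419   0.02542612]
47.0583 [ 0.85549685 -0.60812935  0.5421908 ]
```

View pics/a5.png

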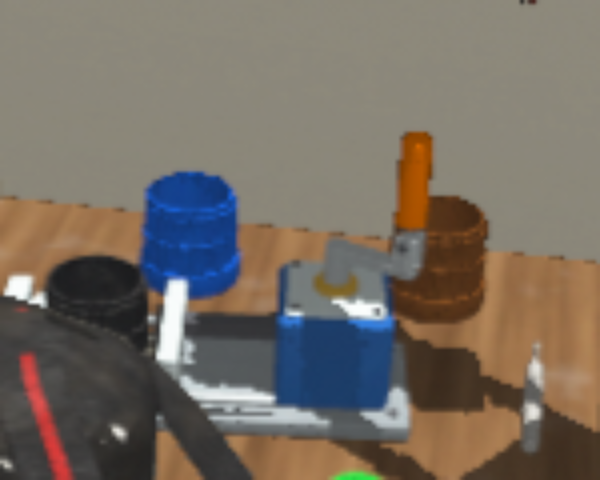

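The handle stands upright at (413,185), the jaw is against the barrel at (170,320), and the gripper is clear. Handing in.

```bash
python3 -c "
from bench import *
print(job_done())"
```

```text
the job is handed in; nothing more can be done
None
```

The job is handed in: the handle was pushed upright against its stop before any winding, the crank was wound clockwise about 5.2 rad until the jaw gripped the barrel at an estimated 15 N (from the handle force), and the gripper let go and backed clear at about 47 s.

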